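# Fit a fresh press plate and zero the wear counter of a cap press

### The arm

A 7-joint arm with a two-finger parallel gripper is mounted at the origin on the work surface. World frame = base frame: x ahead of the robot, y to its left, z up, the work surface at z = 0. Lengths are in m, angles in rad, forces in N, time in s.
With the tool pointing down it reaches from about 0.425 to 0.925 m from the base axis. Payload 6.8 kg.
Tool frame: the origin (TCP) lies at the very end of the fingers, on their centre line; the grasp point (between the pads) lies 19 mm behind it; z points along the fingers, y is the line along which they close (so a half turn about z gives the same grasp; the last joint's range is limited). The gripper opens to 85 mm and grips with 20 to 120 N. Pads are 22 mm wide; open, the fingers measure 114 mm over their backs; the gripper's body (76 mm by 85 mm) begins 54 mm behind the grasp point. The pads swing forward as they close: fully open they stand 13 mm farther back than shut.
Start: joints at [0.992, 0.477, 0.022, 1.555, -0.011, 1.109, -0.083], TCP at [0.306, -0.602, 0.231] pointing down, gripper open.
Joint ranges: [-2.96, 2.96], [-0.34, 2.1], [-1.41, 1.46], [0.24, 2.44], [-1.37, 4.51], [0.17, 1.92], [-2.96, 2.96]. Speed limits (rad/s): [2.39, 2.39, 3.14, 3.14, 3.14, 3.14, 3.14].

### API

Orientations are given as a unit quaternion [w, x, y, z].
In Python, from station import bot gives the robot as it stands.
- The arm moves only by the tool jog_arm, never from a script. Its argument "motion" is a list of rows, each a list of 7 numbers: the turn, a rotation vector about the tool's x, y, z in rad, then the shift along the tool's x, y, z in mm, then the finger opening in mm, from 0 to 85.4. A call has 1 to 10 rows; each row is the pose to reach, as a shift and turn from the pose commanded when the call began, along the tool's axes at that moment; what a row does not reach only later rows make up. A row lasts 1/8 s, in which the tool goes at most 62.5 mm and 10.7 degrees, less where a joint would pass 70% of its speed; a pose out of reach is approached as far as the arm can. A call with a gripper value outside its range is refused whole. The fingers move at their own pace and stop on an object; "grip_force" is the grip in N (left out, the last holds). Time passes only in rows, so rows that repeat a pose let the fingers close. It gives the time, the measured TCP pose, the force, the opening and the grip force at its end, in the units of the state.
- bot.get_obs(): the state, without advancing time (a new reading comes with each control period).
- bot.read_camera(name): name is "scene" or "top"; returns a dict with "pixels" (384x512x3 uint8, red, green, blue), "camera_matrix" (3x3 intrinsics, pixels), "T" (4x4, takes a point from camera to world coordinates). Camera axes: x right, y down, z forward; pixel columns grow to the right and rows downward; lengths in m; the calibration is good to about 2 mm. A picture is of the moment at which its call begins. There is no depth.
- bot.hand_in(): hands the job in; it is judged then, once.
Trained networks look in a picture, given as the dict that the camera call returned (one of the last four; its "shot" number tells which), for a name from the list of things; names that differ only in an ending like _2 or _b are one class to them, and where a whole thing is asked for, a point or a joint stands for the part that bears it (a point fixed in the world has none). Each returns a list of dicts, best first, with "score" (0 to 1); they miss things now and then, are a little off and sometimes report something else, mostly with a low value. They report only what shows in the picture. A call takes as long as a camera call. They do not tell look-alikes from the thing itself.
- bot.spot_in(thing, picture): "xy" ([column, row] in pixels, amid what is visible of it).
- bot.tip_of(thing, picture): "xy" ([column, row] in pixels: a listed point, or the origin of a listed thing).
The state is a dict: "t": time; "q": joint angles; "joint_vel": joint speeds; "joint_torque": joint torques, N m; "eef_pos": TCP position; "tool_rot": TCP orientation; "contact_force": force on the tool from outside, world axes, zero at the start; "torque": the same for the moment, N m; "gripper_width": opening from 0.0 (shut) to 1.0 (fully open); "grasp_force": force on a finger pad.
Only numpy, scipy, OpenCV 4.12 (cv2) and the standard library are available. Lean on these libraries where they do the work, as an engineer would, in place of code of your own. Each camera call takes 0.05 s, during which the arm holds its last target. There are 200 camera calls.

### The job

Fit a fresh plate to the tube-cap press: take just the top aluminium plate from the stack in the white holder and gently lay it flat in the nest on the press's bed, down inside the four corner lips. Then turn the black counter knob on the press's sloping face anticlockwise all the way back to its zero stop. Leave the other plates in the holder and don't disturb the things standing around.

Things in the scene. Friction and masses are not known exactly. Their poses are not given: they have to be found in the camera images.
- press: fixed bench cap press: white housing, grey bed before it. Origin on the table under the housing's front edge, mid-width; -x to its front (over the bed), +y to the left of a person facing it, z up. Bed x -170..0 mm, 220 wide, 30 high. Housing x 0..185, 220 wide: front 60 high, then a face rising at 35 degrees to 151 high at x = 130, then a level top. Counter knob in the middle of the slope.
- nest (a point): centre of the nest, on the bed's top (30 mm above the table, 95 mm before the housing); axes as the press. Takes one plate lying flat, long side along the press's y. Bounded only at its corners by steel lips 7 mm high, 6 thick, about 20 long along each side; inside 127 mm (press y) x 63 mm (press x). Sides open between the lips.
- counter (a joint): knob angle, rad: 0 = against the zero stop, grows clockwise (looking at the sloping face) to 2.6. Starts well away from 0, stays where left (stiff, 0.1 N m). At 0 the steel pointer points to the press's left (+y), at the thick first tick, resting on a stop post 8 mm thick, 14 mm tall, 47 mm from the axis.
- knob_grip (a point): on the knob's axis, 36 mm above the sloping face, the height to grip. Turns with the knob: z out of the face (35 degrees from vertical, to the press's front), y along the grip bar to the pointer end, x across it. Black disc 72 mm across, 13 high, on it a bar 64 long, 18 thick, top 48 above the face. Steel pointer sticks out to 52 mm from the axis; white line on the bar's pointer half.
- holder: white holder of the stack, fixed: base 150 x 90 x 12 mm (x, y, z), with an upright end stop 8 mm thick and 46 mm wide at each x end, to 50 mm above the table; its y sides are open. Origin centre of underside, z up.
- plate_top: the top press plate, loose: plain aluminium 120 x 56 x 15 mm (x, y, z), 0.25 kg, with ten dark spots on top. Origin centre of its underside. It lies highest in the stack, its underside 57 mm above the table, its x along the holder's x.
- plate_high: one of the four equal aluminium press plates, second from the top; same size and origin as plate_top; stays in the holder
- plate_low: one of the four equal aluminium press plates, third from the top; same size and origin as plate_top; stays in the holder
- plate_bottom: one of the four equal aluminium press plates, lowest of the stack; same size and origin as plate_top; stays in the holder
- tube_rack: bystander: grey rack of capped tubes, 74 x 140 mm, 90 mm high, loose. Origin centre of underside.
- bottle: bystander: white plastic bottle, 66 mm across, 160 mm high, loose. Origin centre of underside.
- tip_box: bystander: pipette tip box, grey with white lid, 87 x 122 x 70 mm, loose. Origin centre of underside.
Things that resemble listed ones, but are neither listed nor needed, are in the scene too. What is shaped like the plate_top but pink is not meant.

How it is judged:
By the outcome, as a careful person would: the job done as asked, in the order asked, and still so for the second after the job is handed in, with the robot touching nothing.
It also fails if it takes over 58 s, if anything falls off the work surface, if the arm or the gripper's body presses on something with over 40 N, if the wrist force passes 120 N, or if a joint passes its speed limit or range.

## Working session

There is one attempt and no reset: what is moved stays moved. The work goes in short steps, Python scripts to look and compute and a tool call to move; the robot and the scene stay as the last step left them, time stands still between calls to the robot, and variables do not carry over. Pictures are saved under pics/ and viewed, at most 10 in all, crops included, and the job is handed in when it is done.

Besides the shell and the picture viewer there is one more tool, called after "Request:" in YAML: its name, and indented under it one key for each argument. jog_arm: Moves the arm, as the interface text tells. Its arguments: {"type":"object","properties":{"motion":{"type":"array"},"grip_force":{"type":"number"}},"required":["motion"]}

```bash
mkdir -p pics; cat > h.py <<'E'
import numpy as np, cv2
from station import bot
from scipy.spatial.transform import Rotation as R
def ray(p,xy):
    d=np.linalg.inv(p["camera_matrix"])@np.array([xy[0],xy[1],1.]); T=np.array(p["T"])
    return T[:3,3],T[:3,:3]@d
def atz(p,xy,z):
    o,d=ray(p,xy); return o+d*(z-o[2])/d[2]
def proj(p,X):
    T=np.linalg.inv(np.array(p["T"])); c=T[:3,:3]@np.asarray(X)+T[:3,3]; u=p["camera_matrix"]@c; return u[:2]/u[2]
def save(p,n,crop=None,s=1):
    im=cv2.cvtColor(np.asarray(p["pixels"]),cv2.COLOR_RGB2BGR)
    if crop: im=im[crop[1]:crop[3],crop[0]:crop[2]]
    cv2.imwrite("pics/"+n,cv2.resize(im,None,fx=s,fy=s,interpolation=cv2.INTER_CUBIC))
def tri(a,xa,b,xb):
    o1,d1=ray(a,xa);o2,d2=ray(b,xb)
    A=np.stack([d1,-d2],1);s=np.linalg.lstsq(A,o2-o1,rcond=None)[0]
    p,q=o1+d1*s[0],o2+d2*s[1]; return (p+q)/2,np.linalg.norm(p-q)
E
python3 - <<'E'
from h import *
np.set_printoptions(precision=3,suppress=True)
P={}
for n in("top","scene"):
    p=P[n]=bot.read_camera(n); save(p,n+"1.png",s=1.5); print(n,np.array(p["T"])[:3].tolist(),p["camera_matrix"].tolist())
    for t in("plate_top","holder","nest","knob_grip","press","tube_rack","bottle","tip_box"):
        print(t,[(np.round(r["xy"],1),round(r["score"],2)) for r in bot.tip_of(t,p)[:3]])
o=bot.get_obs();print(o)
E
```

```text
top [[-0.028350335776061393, -0.9937146866832999, 0.10829302808258405, 0.37540304226498333], [-0.9995652797146425, 0.027305339331529014, -0.011120702899479211, -0.08389815229803342], [0.008093827918420298, -0.10856122656777983, -0.9940568142896692, 1.17423317698269]] [[415.54725359564793, 0.0, 248.63635461990523], [0.0, 415.54725359564793, 189.31470179118122], [0.0, 0.0, 1.0]]
plate_top [(array([319.3, 289.7]), 0.89), (array([335.6, 176.1]), 0.79), (array([268.6, 255.4]), 0.79)]
holder [(array([182.6, 181.6]), 0.72)]
nest [(array([180.5, 180.3]), 0.91)]
knob_grip [(array([124.7, 169.4]), 0.6)]
press [(array([151.3, 178.3]), 0.89)]
tube_rack [(array([253.3,  95.6]), 0.78)]
bottle [(array([368.9, 254. ]), 0.7)]
tip_box [(array([327.5, 111.3]), 0.87)]
scene [[-0.8574749532220723, 0.30757911444444536, -0.4124703540308992, 0.9747512697490479], [0.514198925481391, 0.4836991648687134, -0.7082616627624934, 0.7814858348172333], [-0.01833492924958967, -0.8194084489818736, -0.5729167689172073, 0.7949326238350142]] [[405.0865964246994, 0.0, 259.25415608812324], [0.0, 405.0865964246994, 192.24605
[... 230 characters left out ...]
), 0.89)]
knob_grip [(array([297.3, 252.1]), 0.76)]
press [(array([286. , 280.5]), 0.63)]
tube_rack [(array([166.8, 242.5]), 0.71)]
bottle [(array([248.1, 159.9]), 0.67)]
tip_box [(array([151.8, 202.1]), 0.86)]
{'t': 0.9, 'q': array([ 0.992,  0.477,  0.022,  1.555, -0.011,  1.109, -0.083]), 'joint_vel': array([ 0.001,  0.   , -0.   , -0.001,  0.   ,  0.   ,  0.001]), 'joint_torque': array([ -0.001, -59.63 ,   1.607, -28.154,   0.013,   0.002,  -0.   ]), 'eef_pos': array([ 0.306, -0.602,  0.231]), 'tool_rot': array([0.   , 0.972, 0.233, 0.   ]), 'contact_force': array([ 0.052, -0.304, -0.546]), 'torque': array([-0.04 , -0.055, -0.014]), 'grasp_force': 0.0, 'gripper_width': 1.0015098135221634}
```

View pics/top1.png

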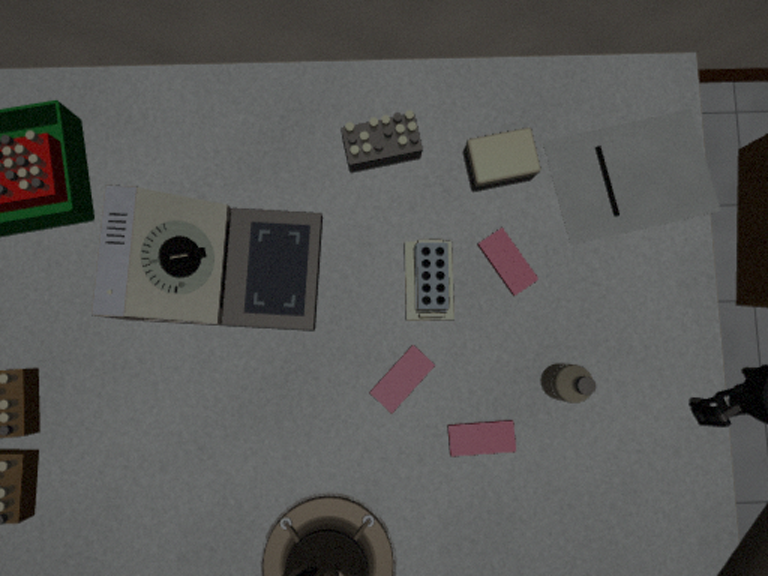

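View pics/scene1.png

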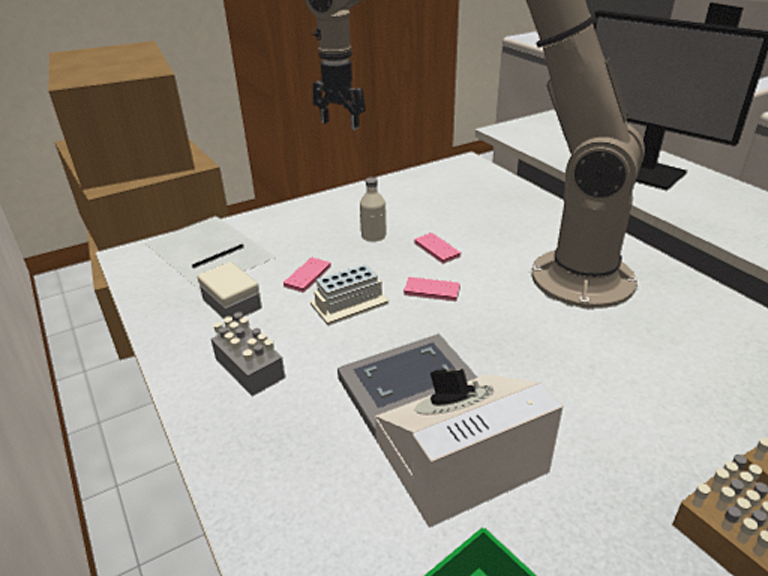

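The top view shows the stack at about (433,275)/1.5 and the press on the left with its bed facing image right. The knob's white line points up the slope, to image left. I'll crop in for corners.

```bash
python3 - <<'E'
from h import *
np.set_printoptions(precision=4,suppress=True)
a=bot.read_camera("top"); b=bot.read_camera("scene")
A=cv2.cvtColor(np.asarray(a["pixels"]),cv2.COLOR_RGB2BGR);B=cv2.cvtColor(np.asarray(b["pixels"]),cv2.COLOR_RGB2BGR)
f=lambda im,x,y,w,h,s:cv2.resize(im[y:y+h,x:x+w],None,fx=s,fy=s,interpolation=cv2.INTER_CUBIC)
top=f(A,60,115,160,120,5)
cv2.imwrite("pics/c1.png",top)
c=np.hstack([f(A,265,155,45,65,8),f(B,260,230,80,65,5)[:,:400].repeat(1,0) if 0 else cv2.resize(B[230:295,265:320],(440,520),interpolation=cv2.INTER_CUBIC)])
cv2.imwrite("pics/c2.png",c)
for n,p in(("top",a),("scene",b)):
    for t in("plate_top","knob_grip","nest"):
        print(n,t,[(np.round(r["xy"],1).tolist(),round(r["score"],2)) for r in bot.tip_of(t,p)])
E
```

```text
top plate_top [([322.3, 288.6], 0.84), ([337.4, 175.6], 0.67), ([267.8, 252.8], 0.58), ([289.4, 187.8], 0.57)]
top knob_grip [([127.1, 170.5], 0.88)]
top nest [([187.1, 178.9], 0.67)]
scene plate_top [([287.6, 193.8], 0.94), ([205.4, 183.9], 0.62), ([295.0, 163.6], 0.58)]
scene knob_grip [([298.8, 254.0], 0.61)]
scene nest []
```

View pics/c1.png

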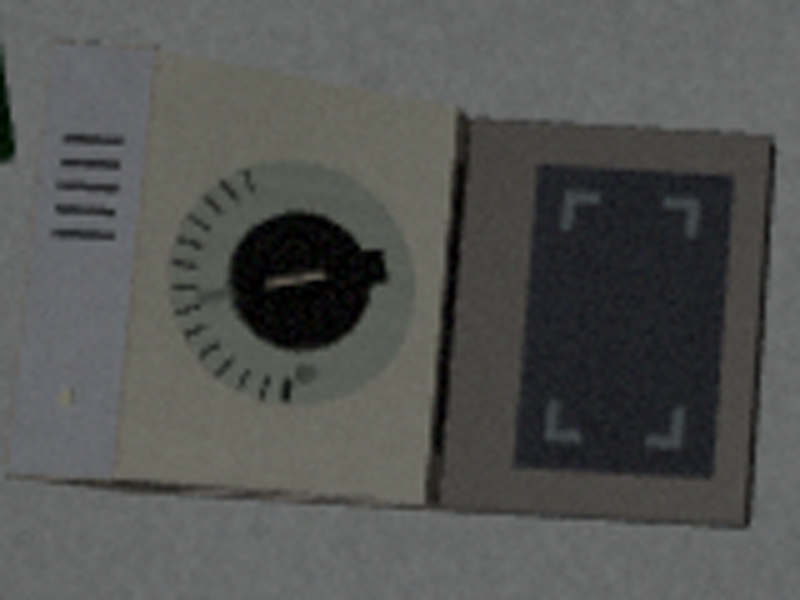

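View pics/c2.png

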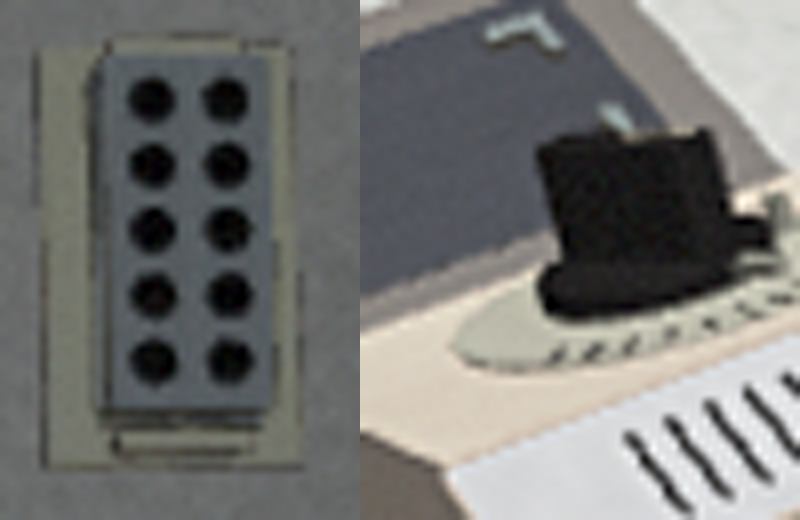

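c1: lip outer corners are at (563,193), (698,200), (681,447), (547,437). The thick tick and post are at (290,390) and (307,373), and the steel pointer is at (215,293). c2: the top plate's corners are at (108,57), (272,57), (272,408), (103,410), with ten spots visible. I'll fit the poses to these.

```bash
cat > fit.py <<'E'
from h import *
from scipy.optimize import least_squares
np.set_printoptions(precision=4,suppress=True)
a=bot.read_camera("top")
def fit(model,px,x0):
    def W(v):
        c,s=np.cos(v[2]),np.sin(v[2]);M=np.array(model,float)/1000
        return np.c_[v[0]+c*M[:,0]-s*M[:,1],v[1]+s*M[:,0]+c*M[:,1],M[:,2]]
    f=lambda v:(np.array([proj(a,w) for w in W(v)])-px).ravel()
    r=least_squares(f,x0,loss="soft_l1"); return r.x,r.fun.reshape(-1,2)
E
python3 - <<'E'
from fit import *
M=[(-57.5,-69.5,37),(-132.5,-69.5,37),(-132.5,69.5,37),(-57.5,69.5,37),(-170,-110,30),(-170,110,30),(0,-110,60),(0,110,60),(130,-110,151),(185,-110,151),(130,110,151),(185,110,151)]
c=np.array([(563,193),(698,200),(681,447),(547,437),(773,137),(748,525),(460,107),(425,503),(158,45),(55,42),(115,475),(8,475)],float)
v,e=fit(M,np.c_[60+(c[:,0]+.5)/5-.5,115+(c[:,1]+.5)/5-.5],[.4,.2,1.5]);print("press",v,e.round(1).tolist())
cc,s=np.cos(v[2]),np.sin(v[2])
Rz=np.array([[cc,-s,0],[s,cc,0],[0,0,1]]);o=np.array([v[0],v[1],0])
print("nest",o+Rz@[-.095,0,.03])
n=np.array([-np.sin(np.radians(35)),0,np.cos(np.radians(35))]);m=np.array([.065,0,.1055])
print("knob face",o+Rz@m,"grip",o+Rz@(m+.036*n),proj(a,o+Rz@(m+.036*n)))
P=[(60,-28),(60,28),(-60,28),(-60,-28)] # x along holder x
c=np.array([(272,57),(108,57),(103,410),(272,408)],float)
px=np.c_[265+(c[:,0]+.5)/8-.5,155+(c[:,1]+.5)/8-.5]
v,e=fit([(x,y,72) for x,y in P],px,[.4,-.2,0.]);print("plate",v,e.round(1).tolist())
sp=np.array([(152,101),(227,101),(153,165),(228,165),(153,230),(228,230),(154,297),(230,297),(155,360),(231,360)],float)
q=np.c_[265+(sp[:,0]+.5)/8-.5,155+(sp[:,1]+.5)/8-.5]
w=np.array([atz(a,k,.072) for k in q]);print(w.mean(0)); d=w[8:10].mean(0)-w[0:2].mean(0);print(d,np.degrees(np.arctan2(-d[1],-d[0])))
# pointer
pt=atz(a,(60+215/5,115+293/5),.15);print(pt)
o=bot.get_obs();print(R.from_quat(np.r_[o['tool_rot'][1:],o['tool_rot'][0]]).as_matrix())
# scene-view check
b=bot.read_camera("scene")
E
```

```text
press [0.543  0.1743 1.4842] [[0.6, -0.5], [0.5, -0.3], [0.3, 0.2], [-0.2, 0.6], [0.2, -0.6], [-0.2, 0.3], [-0.2, -0.8], [-0.1, 0.5], [0.4, -0.0], [-0.8, -0.7], [0.1, 1.4], [-0.8, 0.1]]
nest [0.5348 0.0797 0.03  ]
knob face [0.5486 0.2391 0.1055] grip [0.5468 0.2185 0.135 ] [123.5522 169.7957]
plate [ 0.508  -0.2023 -0.0418] [[0.1, -0.1], [-0.2, -0.4], [0.1, -0.0], [0.0, 0.5]]
[ 0.5086 -0.2031  0.072 ]
[-0.0872  0.0022  0.    ] -1.4522373699477371
[0.5361 0.265  0.15  ]
[[ 0.8912  0.4536  0.    ]
 [ 0.4536 -0.8912 -0.    ]
 [ 0.      0.     -1.    ]]
```

Request:
jog_arm:
  motion:
    - [0, 0, 0.06, 45, -33, 0, 85]
    - [0, 0, 0.12, 90, -66, 0, 85]
    - [0, 0, 0.18, 135, -99, 0, 85]
    - [0, 0, 0.25, 181, -132, 0, 85]
    - [0, 0, 0.31, 226, -165, 0, 85]
    - [0, 0, 0.37, 271, -198, 0, 85]
    - [0, 0, 0.44, 316, -231, 15, 85]
    - [0, 0, 0.504, 361, -264, 40, 85]
    - [0, 0, 0.504, 361, -264, 80, 85]
    - [0, 0, 0.504, 361, -264, 100, 85]
  grip_force: 40

```text
t: 2.65
eef_pos: [0.5076, -0.2012, 0.1295]
tool_rot: [-0.0, 1.0, -0.015, -0.001]
contact_force: [0.2, -0.5, -0.1]
gripper_width: 0.996
grasp_force: 0.0
```

Request:
jog_arm:
  motion:
    - [0, 0, 0, 1, 1.5, 30, 85]
    - [0, 0, 0, 1, 1.5, 55, 85]
    - [0, 0, 0, 1, 1.5, 72, 85]
    - [0, 0, 0, 1, 1.5, 72, 85]

```text
t: 3.15
eef_pos: [0.5084, -0.2039, 0.0584]
tool_rot: [-0.0, 1.0, -0.017, -0.001]
contact_force: [0.7, 0.1, -0.2]
gripper_width: 0.993
grasp_force: 0.0
```

```bash
python3 - <<'E'
from h import *
b=bot.read_camera("scene");save(b,"s2.png",(190,140,270,220),7);o=bot.get_obs();print(o['eef_pos'],o['contact_force'])
E
```

```text
[ 0.50914647 -0.20409823  0.05931964] [0.83307751 0.54507167 0.49652607]
```

View pics/s2.png

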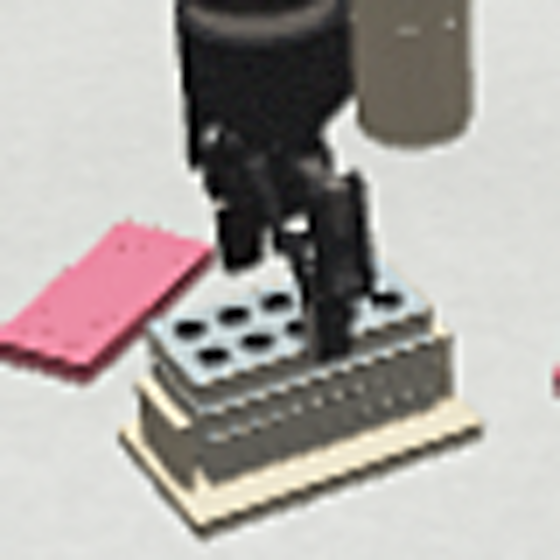

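The fingers straddle the top plate, with the near finger's end at about (330,360) by its top edge. I'll go 3 mm lower and close.

Request:
jog_arm:
  motion:
    - [0, 0, 0, 0, 0, 3, 85]
    - [0, 0, 0, 0, 0, 3, 60]
    - [0, 0, 0, 0, 0, 3, 50]
    - [0, 0, 0, 0, 0, 3, 50]
    - [0, 0, 0, 0, 0, 3, 50]
    - [0, 0, 0, 0, 0, 3, 50]
  grip_force: 40

```text
t: 3.95
eef_pos: [0.5096, -0.204, 0.0571]
tool_rot: [0.0, 1.0, -0.017, 0.001]
contact_force: [-1.8, 1.3, 6.2]
gripper_width: 0.646
grasp_force: 42.3
```

Request:
jog_arm:
  motion:
    - [0, 0, 0, 0, 0, -5, 40]
    - [0, 0, 0, 0, 0, -15, 40]
    - [0, 0, 0, 0, 0, -40, 40]
    - [0, 0, 0, 0, 0, -80, 40]
    - [0, 0, 0, 0, 0, -80, 40]

```text
t: 4.58
eef_pos: [0.5114, -0.2049, 0.1397]
tool_rot: [0.001, 1.0, -0.017, 0.003]
contact_force: [0.9, -0.6, -1.5]
gripper_width: 0.642
grasp_force: 43.1
```

```bash
python3 - <<'E'
from h import *
b=bot.read_camera("scene");save(b,"s3.png",(180,120,300,220),6);o=bot.get_obs();print(o['eef_pos'],o['contact_force'],o['gripper_width'],o['grasp_force'])
E
```

```text
[ 0.51001474 -0.20446521  0.13784469] [-0.69996725  0.41194972 -2.24677031] 0.6448586686954717 43.13351333141327
```

View pics/s3.png

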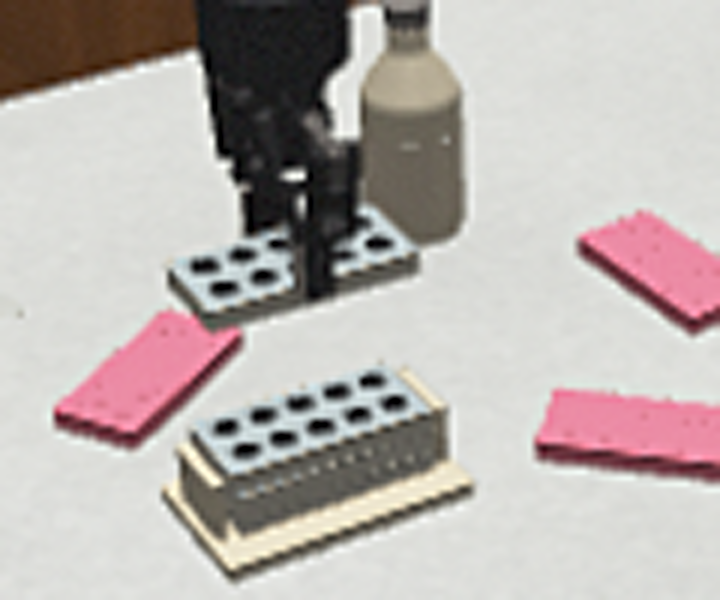

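Only the top plate came up, level at about (295,265). The stack with three plates is undisturbed. Next I'll carry it over the nest.

Request:
jog_arm:
  motion:
    - [0, 0, 0.005, 2, -25, 0, 40]
    - [0, 0, 0.015, 5, -75, 0, 40]
    - [0, 0, 0.025, 8, -125, 0, 40]
    - [0, 0, 0.035, 11, -175, 0, 40]
    - [0, 0, 0.045, 14, -225, 0, 40]
    - [0, 0, 0.054, 16, -265, 0, 40]
    - [0, 0, 0.054, 17, -284, 20, 40]
    - [0, 0, 0.054, 17, -284, 50, 40]
    - [0, 0, 0.054, 17, -284, 60, 40]
    - [0, 0, 0.054, 17, -284, 60, 40]

```text
t: 5.88
eef_pos: [0.5347, 0.0786, 0.0754]
tool_rot: [0.0, 0.999, -0.044, -0.001]
contact_force: [0.3, 0.1, -1.3]
gripper_width: 0.64
grasp_force: 43.1
```

```bash
python3 - <<'E'
from h import *
a=bot.read_camera("top");b=bot.read_camera("scene")
A=cv2.resize(np.asarray(a["pixels"])[135:215,155:225],(525,600),interpolation=cv2.INTER_CUBIC)
cv2.imwrite("pics/n1.png",A[:,:,::-1]);save(b,"n2.png",(220,170,320,270),6)
o=bot.get_obs();print(o['eef_pos'],o['tool_rot'],o['contact_force'],o['gripper_width'])
E
```

```text
[0.53600482 0.07883836 0.07682735] [-4.32135352e-05  9.99031052e-01 -4.40094410e-02  3.52611179e-04] [ 0.62352277  0.39459738 -0.85254928] 0.6431332535452534
```

View pics/n1.png

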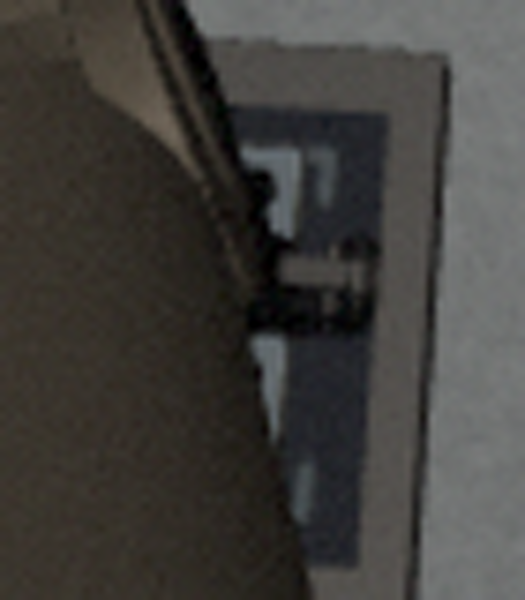

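View pics/n2.png

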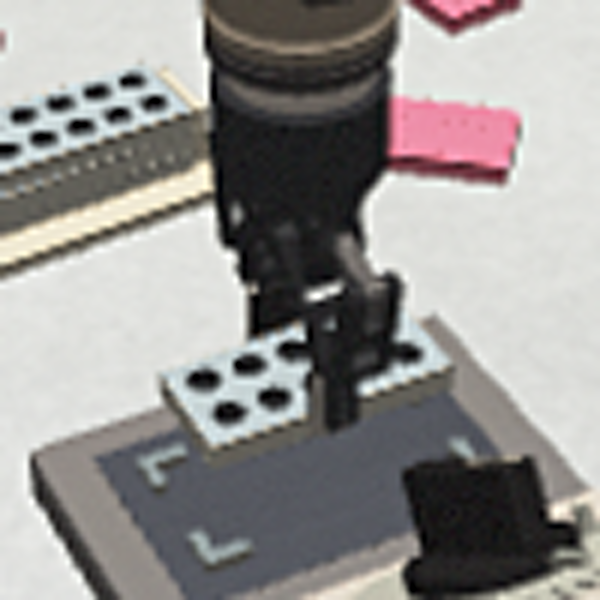

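n1: the plate's far right corner is at (300,150), seen beside the lip at (325,150), and the arm hides the rest. n2: the plate's top corners are at (163,377), (210,447), (455,372), and the lip corners are near (138,457) and (210,562). I'll check these against the model.

```bash
python3 - <<'E'
from h import *
np.set_printoptions(precision=1,suppress=True)
a=bot.read_camera("top");b=bot.read_camera("scene")
Y=1.4842;O=np.array([.543,.1743,0])
rz=lambda y:R.from_euler('z',y).as_matrix()
W=lambda x,y,z:O+rz(Y)@(np.array([x,y,z])/1000)
sc=lambda X:(proj(b,X)-[220,170]+.5)*6-.5
tp=lambda X:(proj(a,X)-[155,135]+.5)*7.5-.5
for x in(-132.5,-57.5):
  for y in(-69.5,69.5):print("lip",x,y,sc(W(x,y,37)),tp(W(x,y,37)))
for X in((-170,-110,30),(0,-110,60)):print("bed",X,sc(W(*X)),tp(W(*X)))
for z in(.088,.092,.096):
  C=np.array([.5345,.0787,z]); 
  for x in(-28,28):
    for y in(-60,60):
      X=C+rz(1.483)@(np.array([x,y,0])/1000);print("plate",z,x,y,sc(X),tp(X))
# lip-ish bright pixel corners in scene: refined numbers
g=cv2.cvtColor(np.asarray(b["pixels"]),cv2.COLOR_RGB2GRAY)
print(g[240:256,240:264])
E
```

```text
lip -132.5 -69.5 [132.2 452.9] [338.8 147.9]
lip -132.5 69.5 [397.2 363. ] [311.8 522.1]
lip -57.5 -69.5 [201.9 557. ] [136.5 136. ]
lip -57.5 69.5 [477.2 457.9] [106.8 510. ]
bed (-170, -110, 30) [ 20.9 442.4] [448.7  50.9]
bed (0, -110, 60) [170.8 638.5] [-23.5   5. ]
plate 0.088 -28 -60 [154.9 372.5] [297.3 145.9]
plate 0.088 -28 60 [390.9 295.3] [272.  483.6]
plate 0.088 28 -60 [208.6 448.3] [139.1 136.3]
plate 0.088 28 60 [451.6 365.3] [111.9 473.9]
plate 0.092 -28 -60 [154.5 365.6] [295.9 143.7]
plate 0.092 -28 60 [391.  288.6] [270.5 482.6]
plate 0.092 28 -60 [208.4 441.4] [137.2 134.1]
plate 0.092 28 60 [451.9 358.4] [109.8 472.9]
plate 0.096 -28 -60 [154.2 358.8] [294.5 141.5]
plate 0.096 -28 60 [391.2 281.8] [269.  481.6]
plate 0.096 28 -60 [208.1 434.4] [135.2 131.9]
plate 0.096 28 60 [452.1 351.5] [107.7 471.9]
[[131 132 137 139 141 140 143 146 141  95  90 111 187 220 206 166 121 113
  114 123 170 215 214 215]
 [138 141 139 141 144 145 139 139 133 111  98  80 117 215 216 217 224 224
  224 226 224 204 197 198]
 [142 145 144 139 142 130 109 106  81  84  84  83  88 135 214 2
[... 651 characters left out ...]
89  92  81  94 168 168 122  86  90  91  89  90  86  90  87  87  91
   89  89  91  90  88  89]
 [ 88  89  90  84  86 127 153 107  87  85  89  88  87  88  88  91  87  91
   88  91  87  89  91  88]
 [ 88  90  89  90  86  75  66  73  85  87  87  89  89  90  89  87  89  89
   87  90  89  88  88  88]
 [ 81  90  90  89  88  85  76  87  90  88  88  87  89  87  88  88  90  91
   86  85  89  89  87  88]
 [ 76  88  89  88  90  88  89  87  89  90  90  87  90  86  86  87  86  89
   89  87  87  90  88  88]
 [109  90  90  88  90  90  88  87  88  89  87  88  87  87  89  89  85  88
   87  89  88  89  88  89]
 [144 118  81  89  88  88  89  89  89  89  87  88  89  87  86  87  91  87
   88  89  89  86  87  90]]
```

The offsets agree within about 1 mm (the scene camera's calibration shift is common to both), so I'll lower.

Request:
jog_arm:
  motion:
    - [0, 0, 0, 0, 0, 15, 40]
    - [0, 0, 0, 0, 0, 28, 40]
    - [0, 0, 0, 0, 0, 36, 40]
    - [0, 0, 0, 0, 0, 40, 40]
    - [0, 0, 0, 0, 0, 42, 40]
    - [0, 0, 0, 0, 0, 43, 40]
    - [0, 0, 0, 0, 0, 43, 40]

```text
t: 6.95
eef_pos: [0.5357, 0.0792, 0.0335]
tool_rot: [-0.0, 0.999, -0.044, 0.0]
contact_force: [0.4, -0.1, -2.1]
gripper_width: 0.64
grasp_force: 43.2
```

```bash
python3 - <<'E'
from h import *
a=bot.read_camera("top");b=bot.read_camera("scene")
B=cv2.resize(np.asarray(b["pixels"])[210:270,230:315],(680,480),interpolation=cv2.INTER_CUBIC)
cv2.imwrite("pics/n3.png",B[:,:,::-1])
o=bot.get_obs();print(o['eef_pos'],o['tool_rot'],o['contact_force'],o['gripper_width'])
E
```

```text
[0.53575283 0.07923291 0.03356654] [-4.81377476e-05  9.99049429e-01 -4.35909281e-02  2.59095424e-04] [ 0.17915258  0.29864571 -2.00223172] 0.635732699373415
```

View pics/n3.png

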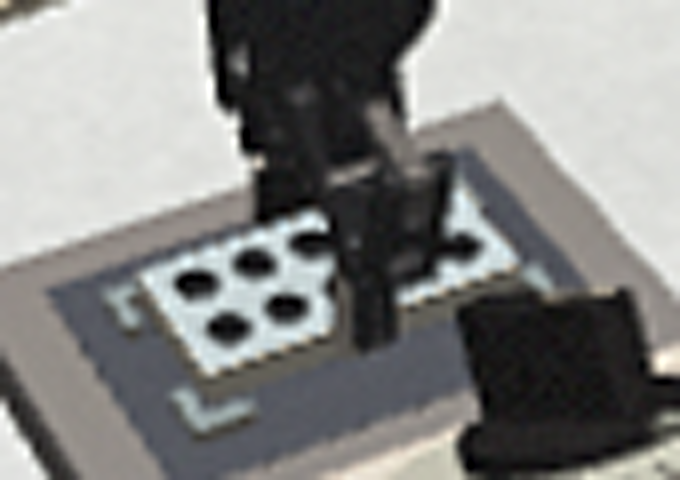

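The plate sits between the lips, with its top corner at (205,380) beside the lip at (205,425). There is no contact force yet, so I'll go on down slowly.

Request:
jog_arm:
  motion:
    - [0, 0, 0, 0, 0, 1, 40]
    - [0, 0, 0, 0, 0, 2, 40]
    - [0, 0, 0, 0, 0, 3, 40]
    - [0, 0, 0, 0, 0, 3, 40]

```text
t: 7.55
eef_pos: [0.5356, 0.0792, 0.0302]
tool_rot: [0.0, 0.999, -0.044, 0.0]
contact_force: [0.3, -0.9, -2.6]
gripper_width: 0.639
grasp_force: 43.2
```

Request:
jog_arm:
  motion:
    - [0, 0, 0, 0, 0, 0.5, 40]
    - [0, 0, 0, 0, 0, 1, 40]
    - [0, 0, 0, 0, 0, 1, 40]

```text
t: 7.92
eef_pos: [0.5356, 0.0792, 0.0301]
tool_rot: [0.0, 0.999, -0.044, 0.0]
contact_force: [-3.6, -1.0, 8.2]
gripper_width: 0.647
grasp_force: 44.3
```

Contact at exactly the seated height (0.030; resting on a lip would read 0.037). Next I'll release and retract.

Request:
jog_arm:
  motion:
    - [0, 0, 0, 0, 0, 0, 60]
    - [0, 0, 0, 0, 0, 0, 75]
    - [0, 0, 0, 0, 0, 0, 85]
    - [0, 0, 0, 0, 0, 0, 85]
    - [0, 0, 0, 0, 0, -15, 85]
    - [0, 0, 0, 0, 0, -60, 85]
    - [0, 0, 0, 0, 0, -120, 85]
    - [0, 0, 0, 0, 0, -180, 85]
    - [0, 0, 0, 0, 0, -180, 85]

```text
t: 9.05
eef_pos: [0.5388, 0.08, 0.2156]
tool_rot: [-0.001, 0.999, -0.044, 0.005]
contact_force: [0.2, -1.1, -0.3]
gripper_width: 0.993
grasp_force: 0.0
```

```bash
python3 - <<'E'
from h import *
a=bot.read_camera("top");b=bot.read_camera("scene")
B=cv2.resize(np.asarray(b["pixels"])[205:285,230:330],(750,600),interpolation=cv2.INTER_CUBIC)
cv2.imwrite("pics/n4.png",B[:,:,::-1])
np.set_printoptions(precision=4,suppress=True)
Y=1.4842;O=np.array([.543,.1743,0]);Rp=R.from_euler('z',Y).as_matrix()
n=np.array([-np.sin(np.radians(35)),0,np.cos(np.radians(35))]);m=np.array([.065,0,.1055]);up=np.array([np.cos(np.radians(35)),0,np.sin(np.radians(35))])
for th in(1.2,1.4,1.6,1.8):
  d=np.cos(th)*np.array([0,1,0])+np.sin(th)*up   # pointer direction
  L=[O+Rp@(m+.048*n+d*r) for r in(.0,.03)]; t=[O+Rp@(m+.02*n+d*.052)]
  print(th,[((proj(b,x)-[230,205]+.5)*7.5-.5).round() for x in L+t],[((proj(a,x)-[60,115]+.5)*5-.5).round() for x in L+t])
for k in("scene","top"):
  pp={"scene":b,"top":a}[k];print([(r["xy"],r["score"]) for r in bot.tip_of("knob_grip",pp)],proj(pp,O+Rp@(m+.036*n)))
o=bot.get_obs();print(o['eef_pos'],o['tool_rot'],o['contact_force'],o['q'])
E
```

```text
1.2 [array([498., 307.]), array([568., 302.]), array([646., 388.])] [array([328., 274.]), array([270., 288.]), array([209., 303.])]
1.4 [array([498., 307.]), array([554., 309.]), array([622., 399.])] [array([328., 274.]), array([268., 276.]), array([206., 282.])]
1.6 [array([498., 307.]), array([538., 315.]), array([594., 411.])] [array([328., 274.]), array([268., 263.]), array([206., 262.])]
1.8 [array([498., 307.]), array([520., 321.]), array([562., 421.])] [array([328., 274.]), array([271., 252.]), array([211., 241.])]
[([297.0, 249.3], 0.63)] [297.2974 250.3831]
[([126.2, 167.8], 0.56)] [123.5589 169.7807]
[0.5346 0.0789 0.2084] [ 0.0003  0.9991 -0.0436 -0.0009] [ 0.7083 -0.3005  0.5435] [-0.1305  0.2892 -0.1582  1.8927  0.0546  0.9658 -1.9714]
```

View pics/n4.png

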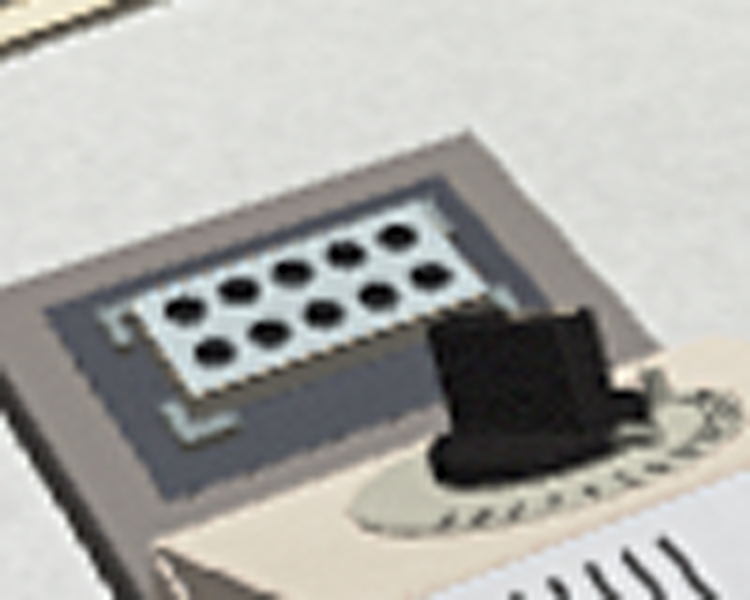

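n4 shows the plate flat within the lips, its top corners at (133,298), (197,400), (490,295), (437,200). The knob bar's pointer is at about (650,385), which gives θ≈1.25 rad. I'll check the nest fit numerically and compute the knob approach.

```bash
cat > kn.py <<'E'
from fit import *
Y=1.4842;O=np.array([.543,.1743,0]);Rp=R.from_euler('z',Y).as_matrix();r35=np.radians(35)
n=np.array([-np.sin(r35),0,np.cos(r35)]);m=np.array([.065,0,.1055]);up=np.array([np.cos(r35),0,np.sin(r35)])
def pose(th,h):
  d=np.cos(th)*np.array([0,1,0])+np.sin(th)*up
  return O+Rp@(m+h*n),Rp@np.stack([d,-np.cross(n,d),-n],1)
def delta(th,h,p,q,off=np.zeros(3)):
  T=R.from_quat(np.r_[q[1:],q[0]]).as_matrix();P,D=pose(th,h)
  return R.from_matrix(T.T@D).as_rotvec(),1000*T.T@(P+off-p)
E
python3 - <<'E'
from kn import *
np.set_printoptions(precision=3,suppress=True)
b=bot.read_camera("scene")
sc=lambda X:((proj(b,X)-[230,205]+.5)*7.5-.5).round(1)
W=lambda x,y,z:O+Rp@(np.array([x,y,z])/1000)
for y in(-1,1):
  for x in(-1,1): print("plate",x,y,sc(W(-95+28*x,60*y,45)),"lip",sc(W(-95+37.5*x,69.5*y,37)))
print("disc",(proj(a,O+Rp@(m+.013*n))-[60,115]+.5)*5-.5,"post",(proj(a,O+Rp@(m+.014*n+np.array([0,.047,0])))-[60,115]+.5)*5-.5)
print("bed corners",sc(W(-170,-110,30)),sc(W(-170,110,30)),sc(W(0,-110,60)))
o=bot.get_obs();p,q=o['eef_pos'],o['tool_rot']
for h in(.11,.017):print(h,pose(1.25,h)[0],*delta(1.25,h,p,q))
E
```

```text
plate -1 -1 [123.8 295.2] lip [ 90.3 303.8]
plate 1 -1 [189.8 391.4] lip [177.5 433.8]
plate -1 1 [412.3 197.1] lip [421.7 191.4]
plate 1 1 [486.7 286. ] lip [521.7 310. ]
disc [304.817 280.089] post [297.015 370.79 ]
bed corners [-48.8 290.6] [464.6 120.2] [138.7 535.7]
0.11 [0.543 0.176 0.196] [ 0.413  0.578 -1.826] [  0.142 -97.61   12.245]
0.017 [0.548 0.229 0.119] [ 0.413  0.578 -1.826] [   0.319 -151.015   88.382]
```

Request:
jog_arm:
  motion:
    - [0.037, 0.052, -0.164, 0, 0, -15, 85]
    - [0.074, 0.104, -0.329, 0, -5, -30, 85]
    - [0.112, 0.156, -0.493, 0, -15, -40, 85]
    - [0.149, 0.208, -0.657, 0, -25, -40, 85]
    - [0.186, 0.26, -0.822, 0, -35, -40, 85]
    - [0.223, 0.312, -0.986, 0, -50, -40, 85]
    - [0.26, 0.364, -1.15, 0, -65, -30, 85]
    - [0.297, 0.416, -1.315, 0, -80, -20, 85]
    - [0.335, 0.468, -1.479, 0, -90, -10, 85]
    - [0.372, 0.52, -1.643, 0, -98, 0, 85]

```text
t: 10.6
eef_pos: [0.5433, 0.1771, 0.208]
tool_rot: [-0.154, 0.665, 0.692, 0.235]
contact_force: [-0.4, 0.4, -0.5]
gripper_width: 0.998
grasp_force: 0.0
```

```bash
python3 - <<'E'
from kn import *
o=bot.get_obs();p,q=o['eef_pos'],o['tool_rot'];print(p,o['q'])
for h in(.11,.06,.017):print(h,pose(1.25,h)[0],*delta(1.25,h,p,q))
E
```

```text
[0.5434 0.1762 0.2061] [ 0.3694  0.3661 -0.599   1.9838 -0.5171  0.7078  0.2421]
0.11 [0.5432 0.1762 0.1956] [ 0.0388  0.0533 -0.1726] [-5.5428 -1.4544  8.7809]
0.06 [0.5456 0.2048 0.1546] [ 0.0388  0.0533 -0.1726] [-3.0582 -3.6119 58.6725]
0.017 [0.5478 0.2293 0.1194] [ 0.0388  0.0533 -0.1726] [ -0.9215  -5.4674 101.5793]
```

Request:
jog_arm:
  motion:
    - [0.02, 0.027, -0.086, -3, -1, 5, 85]
    - [0.039, 0.053, -0.173, -5, -1.5, 10, 85]
    - [0.039, 0.053, -0.173, -4, -2.5, 40, 85]
    - [0.039, 0.053, -0.173, -3, -4, 65, 85]
    - [0.039, 0.053, -0.173, -2, -5, 85, 85]
    - [0.039, 0.053, -0.173, -1, -5.5, 97, 85]
    - [0.039, 0.053, -0.173, -1, -5.5, 101, 85]
    - [0.039, 0.053, -0.173, -1, -5.5, 101, 85]

```text
t: 11.65
eef_pos: [0.5491, 0.2291, 0.123]
tool_rot: [-0.163, 0.595, 0.746, 0.251]
contact_force: [-0.5, -0.3, -0.5]
gripper_width: 1.0
grasp_force: 0.0
```

```bash
python3 - <<'E'
from kn import *
o=bot.get_obs();p,q=o['eef_pos'],o['tool_rot'];print(p,o['q'],o['contact_force'])
for h in(.017,):print(h,pose(1.25,h)[0],*delta(1.25,h,p,q))
E
```

```text
[0.5494 0.2289 0.1233] [ 0.3115  0.5549 -0.6463  1.9923 -0.502   0.5385  0.4129] [ 0.0832 -0.2374  0.6017]
0.017 [0.5478 0.2293 0.1194] [ 0.0054  0.0052 -0.0088] [-1.3594 -2.1596  3.3266]
```

Request:
jog_arm:
  motion:
    - [0, 0, 0, -1, -2, 3, 60]
    - [0, 0, 0, -1, -2, 3, 35]
    - [0, 0, 0, -1, -2, 3, 15]
    - [0, 0, 0, -1, -2, 3, 10]
    - [0, 0, 0, -1, -2, 3, 10]
    - [0, 0, 0, -1, -2, 3, 10]
    - [0, 0, 0, -1, -2, 3, 10]
  grip_force: 40

```text
t: 12.58
eef_pos: [0.5471, 0.2296, 0.1197]
tool_rot: [-0.163, 0.595, 0.746, 0.251]
contact_force: [-2.5, -4.0, 5.6]
gripper_width: 0.204
grasp_force: 40.0
```

```bash
python3 - <<'E'
from kn import *
o=bot.get_obs();p,q=o['eef_pos'],o['tool_rot'];print(p,o['contact_force'],o['torque'],o['gripper_width']*85.4,o['grasp_force'])
print(*delta(1.25,.017,p,q))
T=R.from_quat(np.r_[q[1:],q[0]]).as_matrix();print(T.T@o['contact_force'],T.T@o['torque'])
E
```

```text
[0.5472 0.2296 0.1197] [-2.8709 -3.531   5.8502] [-0.7013  0.6009  0.4486] 17.546425008657636 40.01546502113342
[ 0.0041  0.0049 -0.0083] [-0.4727  0.5121  0.1422]
[ 1.0092 -2.3192 -6.9669] [ 0.8946 -0.4994 -0.0653]
```

Request:
jog_arm:
  motion:
    - [0, 0, -0.12, 0, 0, 0, 10]
    - [0, 0, -0.24, 0, 0, 0, 10]
    - [0, 0, -0.36, 0, 0, 0, 10]
    - [0, 0, -0.48, 0, 0, 0, 10]
    - [0, 0, -0.6, 0, 0, 0, 10]
    - [0, 0, -0.6, 0, 0, 0, 10]

```text
t: 13.38
eef_pos: [0.548, 0.23, 0.1201]
tool_rot: [-0.081, 0.348, 0.888, 0.288]
contact_force: [-0.3, -0.4, 5.7]
gripper_width: 0.206
grasp_force: 39.7
```

```bash
cat > st.py <<'E'
from kn import *
o=bot.get_obs();p,q=o['eef_pos'],o['tool_rot'];print(o['q'],o['gripper_width']*85.4,o['grasp_force'])
print(*delta(0,.017,p,q))
T=R.from_quat(np.r_[q[1:],q[0]]).as_matrix();print(T.T@o['contact_force'],T.T@o['torque'])
E
python3 st.py
```

```text
[ 0.4178  0.6073 -0.7941  1.9903 -0.3186  0.5051  0.8552] 17.340587594112133 39.7609806060791
[-0.0001  0.0074 -0.6594] [-0.407  -0.7798  0.1485]
[ 1.0507  0.7316 -5.4269] [ 0.2776  0.0088 -0.0369]
```

Request:
jog_arm:
  motion:
    - [0, 0, -0.12, 0, 0, 0, 10]
    - [0, 0, -0.24, 0, 0, 0, 10]
    - [0, 0, -0.36, 0, 0, 0, 10]
    - [0, 0, -0.46, 0, 0, 0, 10]
    - [0, 0, -0.54, 0, 0, 0, 10]
    - [0, 0, -0.58, 0, 0, 0, 10]
    - [0, 0, -0.58, 0, 0, 0, 10]

```text
t: 14.3
eef_pos: [0.5484, 0.2307, 0.1206]
tool_rot: [0.005, 0.08, 0.951, 0.3]
contact_force: [-1.0, -0.9, 5.9]
gripper_width: 0.205
grasp_force: 39.8
```

```bash
python3 st.py
```

```text
[ 0.5081  0.6635 -0.9274  1.9844 -0.1144  0.4954  1.2556] 17.280965060100513 39.83840525150299
[-0.0013  0.0076 -0.079 ] [ 0.328  -1.8944  0.1358]
[ 1.2978  3.5661 -6.0864] [-0.3004  0.298  -0.0752]
```

Request:
jog_arm:
  motion:
    - [0, 0, -0.03, 0, 0, 0, 10]
    - [0, 0, -0.06, 0, 0, 0, 10]
    - [0, 0, -0.08, 0, 0, 0, 10]
    - [0, 0, -0.08, 0, 0, 0, 10]

```text
t: 14.85
eef_pos: [0.5484, 0.2308, 0.1207]
tool_rot: [0.017, 0.042, 0.953, 0.3]
contact_force: [-0.3, 0.7, 5.8]
gripper_width: 0.201
grasp_force: 39.9
```

```bash
python3 st.py
```

```text
[ 0.5195  0.6719 -0.9451  1.9837 -0.0849  0.4954  1.3094] 17.60758572795854 39.905186891555786
[-0.0015  0.0076  0.0009] [ 0.4974 -2.0071  0.1758]
[ 0.6855  3.4797 -5.0419] [-0.409   0.2208 -0.0533]
```

No stop felt yet, so I'll go on in small steps until the torque rises.

Request:
jog_arm:
  motion:
    - [0, 0, -0.03, 0, 0, 0, 10]
    - [0, 0, -0.06, 0, 0, 0, 10]
    - [0, 0, -0.06, 0, 0, 0, 10]

```text
t: 15.28
eef_pos: [0.5484, 0.2308, 0.1207]
tool_rot: [0.025, 0.016, 0.954, 0.299]
contact_force: [-0.3, 0.9, 8.0]
gripper_width: 0.205
grasp_force: 58.3
```

```bash
python3 st.py
```

```text
[ 0.5284  0.6788 -0.9578  1.9833 -0.065   0.4958  1.347 ] 17.195126099623565 58.20170434308238
[-0.0007  0.0072  0.0553] [ 0.583  -1.9333  0.1952]
[ 1.0579  3.9267 -6.805 ] [-0.6369  0.27    1.568 ]
```

The torque jumped to 1.57 N m at the expected angle, so the knob is on its stop. Open and retract.

Request:
jog_arm:
  motion:
    - [0, 0, 0, 0, 0, 0, 40]
    - [0, 0, 0, 0, 0, 0, 70]
    - [0, 0, 0, 0, 0, 0, 85]
    - [0, 0, 0, 0, 0, -20, 85]
    - [0, 0, 0, 0, 0, -70, 85]
    - [0, 0, 0, 0, 0, -130, 85]
    - [0, 0, 0, 0, 0, -180, 85]
    - [0, 0, 0, 0, 0, -180, 85]

```text
t: 16.32
eef_pos: [0.5398, 0.125, 0.2696]
tool_rot: [0.028, 0.015, 0.954, 0.297]
contact_force: [0.5, 0.5, 0.4]
gripper_width: 0.995
grasp_force: 0.0
```

```bash
python3 - <<'E'
from kn import *
b=bot.read_camera("scene");a=bot.read_camera("top")
np.set_printoptions(precision=1,suppress=True,linewidth=250)
for th in(-.1,0,.1,.2):
  d=np.cos(th)*np.array([0,1,0])+np.sin(th)*up
  print(th,[proj(b,O+Rp@(m+.048*n+d*r)) for r in(-.032,.032)],proj(b,O+Rp@(m+.02*n+d*.052)),[proj(a,O+Rp@(m+.048*n+d*r)) for r in(0,.03)])
g=cv2.cvtColor(np.asarray(b["pixels"]),cv2.COLOR_RGB2GRAY)[228:266,276:330]
for r in g: print(''.join('#' if v<45 else '+' if v<110 else '.' if v<170 else ' ' for v in r))
g=cv2.cvtColor(np.asarray(a["pixels"]),cv2.COLOR_RGB2GRAY)[150:200,95:150]
for r in g: print(''.join('#' if v<25 else '+' if v<70 else '.' if v<100 else ' ' for v in r))
print(bot.get_obs()['contact_force'])
E
```

```text
-0.1 [array([284.6, 249.9]), array([306.9, 241.3])] [316.7 249.8] [array([125.2, 169.3]), array([125.3, 181.3])]
0 [array([284. , 249.8]), array([307.6, 241.3])] [317.8 249.9] [array([125.2, 169.3]), array([124.1, 181.2])]
0.1 [array([283.5, 249.6]), array([308.2, 241.4])] [318.8 250.1] [array([125.2, 169.3]), array([122.9, 181. ])]
0.2 [array([283.2, 249.5]), array([308.6, 241.6])] [319.5 250.4] [array([125.2, 169.3]), array([121.7, 180.7])]
............+.........                                
.........+++++.........                               
......+++++++++.........                              
...++++++.+.+++.........                              
++++++..  ..++++.........                             
+++..      ..++++.........                            
+.          ..++++.........                           
     +##+.   .+++++.........                          
    +####+   .++++++.........                         
+.  .+##+.    +++++++.........                        
##+  ....      ++++++..........                       
##+            .++++++..........                
[... 3553 characters left out ...]
        +#+
      . .++.  ..      .......                       +##
       .++.  .+.  .   ...+....                      +##
        .    +.. .+. ....+...       .               +##
             +.  .+. .++....                        +##
            ..   ..  +#..                           +#+
                 +.  +#.                            +#+
                 +.  +#.                           .+#+
                     ..                            .+#+
                                                   .+#+
                                                   .##+
                                                   +##+
                                                   +##.
[-0.6  0.8 -0.3]
```

The white line now runs from (125,169) to (124,180), matching θ=0, with the pointer at the post and thick tick. The arm is clear, so I'm handing in.

```bash
python3 -c "
from station import bot
print(bot.hand_in())"
```

```text
the job is handed in; nothing more can be done
None
```

The top plate lies flat in the press nest inside the four lips, the counter knob is back against its zero stop, the other three plates are still in the holder, and the job is handed in at about 16 s of the 58 s allowed.

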